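Load the C cell into the game timer

TASK

On this board-game table a game timer lies face down with its back off. Take the middle-sized battery (the C cell) from the wooden tray, press its flat end against the coil-spring plate of the timer's battery bay to push the spring back, and lower the nub end down past the retaining lip, so that the cell lies fully home in the bay with its nub against the fixed contact under the lip. Let go of it there.

Things in the scene. Friction and masses are not known exactly. Their poses are not given: they have to be found in the camera images.
- c_cell: C cell: black cylinder, diameter 26, length 50 mm, 45-85 g; origin mid-length on its axis, x along it towards the nub, which points away from the robot (roll arbitrary). It lies, axis 25.5 mm above the table, in one of 3 places (75 mm apart) of a pale wooden tray 100 x 240 mm, on 2 rails 12 mm apart, 10 mm above the tray floor. The other places hold a D cell (34 x 61) and an AA cell (14.5 x 50).
- c_cell_nub (a point): End face of the C cell's small steel nub (10 mm diameter, 2 mm long, within the 50 mm), 25 mm from the cell's origin along its x; a brass-coloured band circles the cell near this end. The other end is flat.
- bay_seat (a point): Where the home cell's middle lies, 33.5 mm above table, in the fixed grey timer tray (200 x 160, rim 30 mm high, 75 mm off each side). z up; x level, from spring to fixed contact. Contact wall at x +25 mm, 32 wide; its lip reaches back to +17, underside 14.5, top 18.5 above this point. Cell rests on 2 rails along x, 12 mm apart, tops 11.5 below, floor 21.5 below. Black block behind spring: face at x -60, top +36.
- spring_plate (a joint): How far (m) the upright steel plate on the coil spring is pushed back: 0 free, 0.008 with the cell home, 0.03 limit; 250 N/m. Plate: 26 mm wide, from 9 mm below to 37 mm above bay_seat, face at x -17 mm when free, moving to -x. A level cell clears the lip with its middle at x -10 to -20 mm and can be pressed on the plate while still above the lip; let go, the spring slides it home.
There are look-alikes about, which are no part of the job. Leave any pink or red look-alike of the c_cell alone.

How it is judged:
By the outcome, as a careful person would: the job done as asked, in the order asked, and still so for the second after the job is handed in, with the robot touching nothing.
It also fails if it takes over 38 s, if anything falls off the work surface, if the arm or the gripper's body presses on something with over 40 N, if the wrist force passes 120 N, or if a joint passes its speed limit or range.

ROBOT

A 7-joint arm with a two-finger parallel gripper is mounted at the origin on the work surface. World frame = base frame: x ahead of the robot, y to its left, z up, the work surface at z = 0. Lengths are in m, angles in rad, forces in N, time in s.
With the tool pointing down it reaches from about 0.4 to 0.875 m from the base axis. Payload 19.3 kg.
Tool frame: the origin (TCP) lies midway between the tips of the shut fingers; the grasp point (between the pads) lies 19 mm behind it; z points along the fingers, y is the line along which they close (so a half turn about z gives the same grasp; the last joint's range is limited). The gripper opens to 85 mm and grips with 20 to 120 N. Pads are 22 mm wide; open, the fingers measure 114 mm over their backs; the gripper's body (76 mm by 85 mm) begins 54 mm behind the grasp point. The pads swing forward as they close: fully open they stand 13 mm farther back than shut.
Start: joints at [-1.268, 0.521, -0.036, 1.599, 0.021, 1.021, -0.113], TCP at [0.228, 0.582, 0.231] pointing down, gripper open.
Joint ranges: [-2.91, 2.91], [-0.3, 2.13], [-1.5, 1.42], [0.17, 2.43], [-1.26, 4.41], [0.16, 1.93], [-2.52, 2.52]. Speed limits (rad/s): [1.89, 1.89, 2.39, 2.39, 3.01, 3.01, 3.01].

INTERFACE

Orientations are given as [roll, pitch, yaw] about the fixed x, y, z axes, in that order (R = Rz(yaw) Ry(pitch) Rx(roll)).
In Python, from workcell import bot gives the robot as it stands.
- The arm moves only by the tool move_arm, never from a script. Its argument "series" is a list of rows, each a list of 3 entries, a list of its own where there are three numbers: the shift along the tool's x, y, z in cm, then the turn, a rotation vector about the tool's x, y, z in rad, then the opening in per cent of the stroke, from 0 (shut) to 100 (fully open). A call has 1 to 20 rows; each row is the pose to reach, as a shift and turn from the pose commanded when the call began, along the tool's axes at that moment; what a row does not reach only later rows make up. A row lasts 1/12 s, in which the tool goes at most 41.7 mm and 7.16 degrees, less where a joint would pass 70% of its speed; a pose out of reach is approached as far as the arm can. A call with a gripper value outside its range is refused whole. The fingers move at their own pace and stop on an object; "squeeze" is the grip in N (left out, the last holds). Time passes only in rows, so rows that repeat a pose let the fingers close. It gives the time, the measured TCP pose, the force, the opening and the grip force at its end, in the units of the state.
- bot.observe(): the state, without advancing time (a new reading comes with each control period).
- bot.grab_frame(name): name is "side" or "top" or "wrist"; returns (picture, depth): 400x640x3 uint8, red, green, blue; 400x640 float32, m along the optical axis (not along the pixel's ray), 0 where there is no reading.
- bot.camera_params(name): a dict with "fovy" (degrees; the focal length in pixels is half the picture's height over the tangent of half this angle, whatever the lens; pixels are square), "cx", "cy" (the principal point, pixels), "R" (3x3) and "t" (3): a world point X has camera coordinates R X + t; the wrist camera has in their place "tool_from_camera" (4x4, takes a point from camera to tool coordinates, whose origin is the TCP and whose axes are the flange's). Camera axes: x right, y down, z forward; pixel columns grow to the right and rows downward; lengths in m; the calibration is good to about 2 mm. A picture is of the moment at which its call begins: read the wrist's pose just before it. camera_params takes no time and is no camera call.
- bot.job_done(): hands the job in; it is judged then, once.
Trained networks look in the newest picture that a camera, given by its name, has taken for a name from the list of things; names that differ only in an ending like _2 or _b are one class to them, and where a whole thing is asked for, a point or a joint stands for the part that bears it (a point fixed in the world has none). Each returns a list of dicts, best first, with "conf" (0 to 1); they miss things now and then, are a little off and sometimes report something else, mostly with a low value. They report only what shows in the picture. A call takes as long as a camera call. They do not tell look-alikes from the thing itself.
- bot.find_in(camera, thing): "bbox" ([left, top, right, bottom] in pixels, round what is visible of it).
- bot.trace(camera, thing): "mask" (400x640 bool, what is visible of it) and "bbox" ([left, top, right, bottom] in pixels, round what is visible of it).
The state is a dict: "clock": time; "qpos": joint angles; "qd": joint speeds; "joint_efforts": joint torques, N m; "position": TCP position; "tool_rot": TCP orientation; "force": force on the tool from outside, world axes, zero at the start; "moment": the same for the moment, N m; "grip_width": finger opening in m; "finger_force": force on a finger pad.
Only numpy, scipy, OpenCV 4.12 (cv2) and the standard library are available. Lean on these libraries where they do the work, as an engineer would, in place of code of your own. Each camera call takes 0.05 s, during which the arm holds its last target. There are 200 camera calls.

## Working session

There is one attempt and no reset: what is moved stays moved. The work goes in short steps, Python scripts to look and compute and a tool call to move; the robot and the scene stay as the last step left them, time stands still between calls to the robot, and variables do not carry over. Pictures are saved under pics/ and viewed, at most 10 in all, crops included, and the job is handed in when it is done.

Besides the shell and the picture viewer there is one more tool, called after "Request:" in YAML: its name, and indented under it one key for each argument. move_arm: Moves the arm, as the interface text tells. Its arguments: {"type":"object","properties":{"series":{"type":"array"},"squeeze":{"type":"number"}},"required":["series"]}

```bash
mkdir -p pics
cat > h.py <<'E'
import numpy as np, cv2
from workcell import bot
from scipy.spatial.transform import Rotation as Ro
def save(n,p): cv2.imwrite('pics/'+n+'.png',cv2.cvtColor(p,cv2.COLOR_RGB2BGR))
def cam(name,st=None):
    c=bot.camera_params(name); f=200/np.tan(np.radians(c['fovy'])/2)
    if 'R' in c: R=np.array(c['R']); t=np.array(c['t']); Rw=R.T; o=-R.T@t
    else:
        st=st or bot.observe(); T=np.array(c['tool_from_camera']); r=Ro.from_euler('xyz',st['tool_rot']).as_matrix()
        Rw=r@T[:3,:3]; o=r@T[:3,3]+np.array(st['position'])
    return f,c['cx'],c['cy'],Rw,o
def cloud(d,C):
    f,cx,cy,Rw,o=C; v,u=np.mgrid[:400,:640]
    P=np.stack([(u-cx)/f*d,(v-cy)/f*d,d],-1)@Rw.T+o
    P[d<=0]=np.nan; return P
def proj(X,C):
    f,cx,cy,Rw,o=C; p=(np.array(X)-o)@Rw; return np.array([f*p[...,0]/p[...,2]+cx,f*p[...,1]/p[...,2]+cy]).T
E
python3 - <<'E'
from h import *
print({k:np.round(v,3) for k,v in bot.observe().items()})
for n in ['top','side']:
    p,d=bot.grab_frame(n); save(n,p); np.save(n+'.npy',d); P=cloud(d,cam(n)); 
    for th in ['c_cell','bay_seat','spring_plate']:
        try:
            for r in bot.trace(n,th):
                m=r['mask']; print(n,th,round(r['conf'],2),np.round(r['bbox']),np.round(np.nanmedian(P[m],0),3))
        except Exception as e: print(n,th,e)
print(bot.camera_params('top'),bot.camera_params('wrist'))
E
```

```text
{'clock': np.float64(0.0), 'qpos': array([-1.268,  0.522, -0.036,  1.6  ,  0.021,  1.021, -0.113]), 'qd': array([ 0.   , -0.001, -0.   ,  0.002, -0.001, -0.001,  0.   ]), 'joint_efforts': array([ 1.0000e-03, -9.2709e+01,  1.9810e+00, -3.6995e+01,  1.8000e-02,
        8.0000e-03,  0.0000e+00]), 'position': array([0.228, 0.582, 0.231]), 'tool_rot': array([-3.14 ,  0.   ,  2.769]), 'force': array([ 0.253, -0.577, -0.061]), 'moment': array([ 0.068, -0.01 , -0.037]), 'finger_force': np.float64(0.0), 'grip_width': np.float64(0.085)}
top c_cell 0.8 [306. 197. 326. 214.] [0.543 0.011 0.023]
top c_cell 0.68 [260. 183. 273. 205.] [0.572 0.123 0.035]
top c_cell 0.56 [262. 251. 286. 267.] [0.425 0.112 0.023]
top bay_seat 0.95 [387. 151. 470. 248.] [ 0.54  -0.244  0.013]
top spring_plate 0.47 [423. 192. 439. 215.] [ 0.534 -0.25   0.051]
side c_cell 0.68 [313. 175. 342. 194.] [0.572 0.118 0.032]
side c_cell 0.63 [323. 208. 348. 236.] [0.539 0.004 0.023]
side c_cell 0.52 [258. 196. 270. 220.] [0.424 0.104 0.022]
side bay_seat 0.74 [331. 264. 496. 397.] [ 0.536 -0.26   0.014]
side spring_plate 0.84 [390. 298. 417. 326.] [ 0.536 -0.249  0.05 ]
{'fovy': 48.46267773491831, 'cx': 319.33089142318954, 'cy': 205.10794932028278, 'R': array([[-0.06127543, -0.99811247,  0.00410077],
       [-0.97458612,  0.05894319, -0.21611941],
       [ 0.21546976, -0.01723936, -0.97635833]]), 't': array([0.03640084, 0.5317716 , 0.93194901])} {'fovy': 65.29153892685464, 'cx': 321.42552241488954, 'cy': 198.32978366144735, 'tool_from_camera': array([[ 1.76166354e-05, -9.64708870e-01, -2.63318811e-01,
         6.72408244e-02],
       [ 9.99999753e-01,  2.02129223e-04, -6.73629137e-04,
         8.79603010e-04],
       [ 7.03080430e-04, -2.63318734e-01,  9.64708635e-01,
        -1.42198964e-01],
       [ 0.00000000e+00,  0.00000000e+00,  0.00000000e+00,
         1.00000000e+00]])}
```

Run:
```python
import cv2
p=cv2.imread('pics/top.png')[120:300,220:500]; cv2.imwrite('pics/topc.png',cv2.resize(p,(800,514),interpolation=cv2.INTER_CUBIC))
p=cv2.imread('pics/side.png')[150:400,230:510]; cv2.imwrite('pics/sidec.png',cv2.resize(p,(672,600),interpolation=cv2.INTER_CUBIC))
```

```text
(no output)
```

View pics/topc.png

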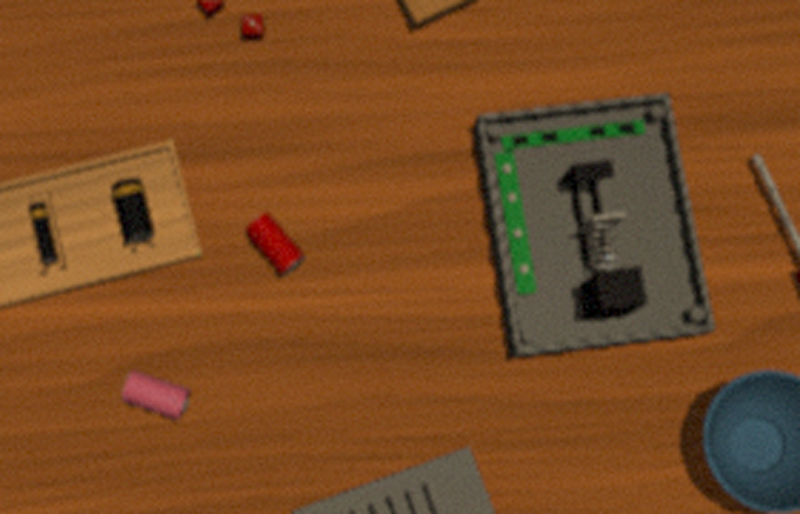

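View pics/sidec.png

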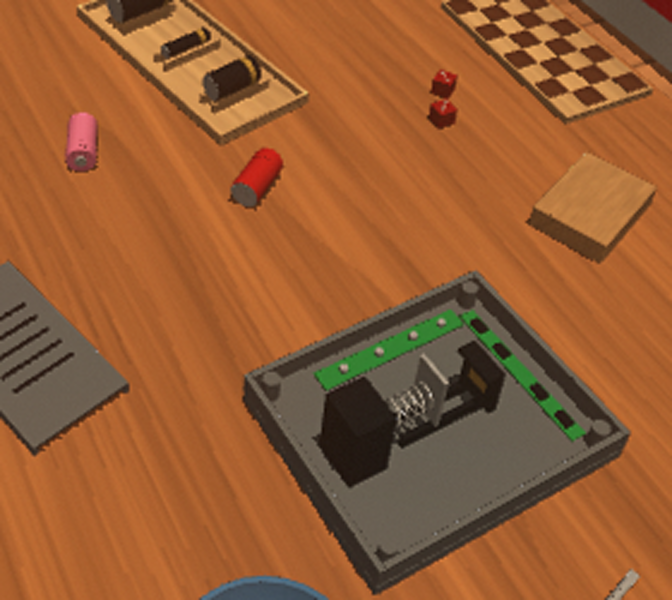

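Candidates, in full top-picture pixels:
- Black cell with a brass band at (266,194), at the end of the tray.
- Red cell at (316,205), a look-alike.
- Pink cell at (274,258), a look-alike.
- AA at (235,202) and the D further left, which are the wrong sizes.

I choose the black banded one at (266,194), and will check it close up from the wrist camera. The timer bay runs from the block at (433,222) up to the contact at (426,182).

```bash
cat >> h.py <<'E'
def go(pos,yaw,st=None):
    st=st or bot.observe(); r=Ro.from_euler('xyz',st['tool_rot']); t=Ro.from_euler('xyz',[np.pi,0,yaw])
    print('shift cm',np.round(r.inv().apply(np.array(pos)-st['position'])*100,2),'turn',np.round((r.inv()*t).as_rotvec(),3))
E
python3 - <<'E'
from h import *
d=np.load('top.npy'); P=cloud(d,cam('top'))
for lo,hi,box in [(0.025,0.036,(.4,.7,-.42,-.1))]:
    m=(P[...,2]>lo)&(P[...,2]<hi)&(P[...,0]>box[0])&(P[...,0]<box[1])&(P[...,1]>box[2])&(P[...,1]<box[3])
    print(m.sum(),cv2.minAreaRect((P[m][:,:2]*1000).astype(np.float32)))
go([.572,.122,.15],0.13)
E
```

```text
940 ((520.318115234375, -291.26507568359375), (251.05145263671875, 247.56834411621094), 3.436603546142578)
shift cm [-48.83 -30.3    8.13] turn [-0.     0.     2.639]
```

Request:
move_arm:
  series:
    - [[-48.8,-30.3,8.1],[0,0,2.639],100]
    - [[-48.8,-30.3,8.1],[0,0,2.639],100]
    - [[-48.8,-30.3,8.1],[0,0,2.639],100]
    - [[-48.8,-30.3,8.1],[0,0,2.639],100]
    - [[-48.8,-30.3,8.1],[0,0,2.639],100]
    - [[-48.8,-30.3,8.1],[0,0,2.639],100]
    - [[-48.8,-30.3,8.1],[0,0,2.639],100]
    - [[-48.8,-30.3,8.1],[0,0,2.639],100]
    - [[-48.8,-30.3,8.1],[0,0,2.639],100]
    - [[-48.8,-30.3,8.1],[0,0,2.639],100]
    - [[-48.8,-30.3,8.1],[0,0,2.639],100]
    - [[-48.8,-30.3,8.1],[0,0,2.639],100]
    - [[-48.8,-30.3,8.1],[0,0,2.639],100]
    - [[-48.8,-30.3,8.1],[0,0,2.639],100]
    - [[-48.8,-30.3,8.1],[0,0,2.639],100]
    - [[-48.8,-30.3,8.1],[0,0,2.639],100]
    - [[-48.8,-30.3,8.1],[0,0,2.639],100]
    - [[-48.8,-30.3,8.1],[0,0,2.639],100]
    - [[-48.8,-30.3,8.1],[0,0,2.639],100]
    - [[-48.8,-30.3,8.1],[0,0,2.639],100]

```text
clock: 2.07
position: [0.5718, 0.1222, 0.1504]
tool_rot: [-3.141, -0.0, 0.263]
force: [-0.5, 0.5, 1.3]
grip_width: 0.0855
finger_force: 0.0
```

Run:
```python
from h import *
st=bot.observe(); print(np.round(st['qpos'],2),st['clock'],st['tool_rot'])
p,d=bot.grab_frame('wrist'); save('w1',p); C=cam('wrist',st); P=cloud(d,C)
for r in bot.trace('wrist','c_cell')[:3]:
    m=r['mask']; Q=P[m]; Q=Q[~np.isnan(Q[:,0])]
    print(round(r['conf'],2),np.round(r['bbox']),np.round(np.median(Q,0),4),np.percentile(Q[:,2],[2,50,90,99]).round(4))
    T=Q[Q[:,2]>0.03]; 
    if len(T)>20:print(cv2.minAreaRect((T[:,:2]*1000).astype(np.float32)))
    print(cv2.minAreaRect((Q[:,:2]*1000).astype(np.float32)))
```

```text
[-0.74  0.65  0.64  1.81 -0.5   0.85 -1.17] 2.0667 [-3.14144158e+00 -1.54479564e-04  2.62730405e-01]
0.94 [401. 216. 436. 252.] [0.5573 0.0241 0.0222] [0.002  0.0222 0.0256 0.0267]
((574.0905151367188, 39.8260612487793), (87.33023071289062, 30.840129852294922), 45.49837112426758)
0.75 [268. 297. 320. 339.] [0.4336 0.1173 0.0218] [-0.0002  0.0218  0.0253  0.0263]
((485.9681091308594, 132.5611114501953), (179.34486389160156, 52.662559509277344), 16.28042984008789)
0.56 [303. 155. 335. 219.] [0.5777 0.1272 0.0359] [0.0238 0.0359 0.038  0.0389]
((576.5738525390625, 126.82246398925781), (50.7341194152832, 24.38547134399414), 10.984688758850098)
((571.3352661132812, 125.751953125), (61.2813606262207, 27.087322235107422), 13.295113563537598)
```

View pics/w1.png

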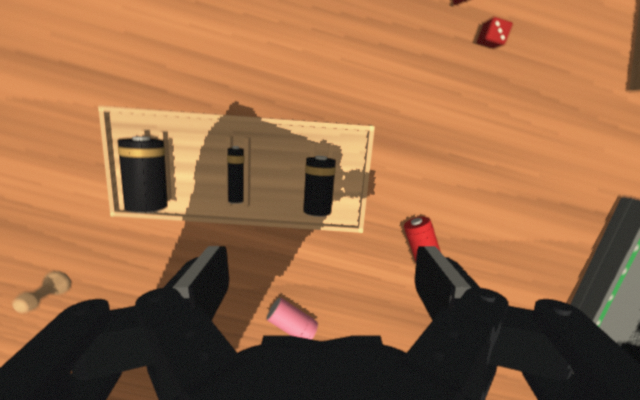

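The wrist view shows the C cell at (319,186), black with a brass band at its far end. Its size lies between the D at (143,173) and the AA at (236,175). The red cell at (421,233) and the pink one at (293,316) are off the tray. The choice holds, so I'll refine its axis.

```bash
cat >> h.py <<'E'
from scipy.optimize import least_squares
def cyl(Q,r,yaw0,z0=None):
    # level cylinder axis: y-offset line + z, robust
    c=Q.mean(0)
    def f(p):
        n=np.array([-np.sin(p[0]),np.cos(p[0])]); a=(Q[:,:2]-c[:2])@n-p[1]
        return np.hypot(a,Q[:,2]-p[2])-r
    s=least_squares(f,[yaw0,0,c[2]-r*.8],loss='soft_l1',f_scale=.001)
    y,o,z=s.x; u=np.array([np.cos(y),np.sin(y)]); n=np.array([-u[1],u[0]])
    a=(Q[:,:2]-c[:2])@u; lo,hi=np.percentile(a,[1,99]); 
    return y,c[:2]+n*o+u*(lo+hi)/2,z,hi-lo,np.abs(s.fun).mean()
E
python3 - <<'E'
from h import *
st=bot.observe(); L=[]
p,d=bot.grab_frame('wrist'); P=cloud(d,cam('wrist',st))
for r in bot.trace('wrist','c_cell'):
    Q=P[r['mask']]; Q=Q[Q[:,2]>.029]
    if len(Q)>200: print(len(Q),cyl(Q,.013,.19))
m=(P[...,2]<.02)&(P[...,2]>.006)&(P[...,0]>.5)&(P[...,0]<.66)&(P[...,1]>.05)&(P[...,1]<.35)
print(cv2.minAreaRect((P[m][:,:2]*1000).astype(np.float32)))
go([.5765,.1268,.12],.19)
E
```

```text
1605 (np.float64(0.1982254863889557), array([0.57629331, 0.12687849]), np.float64(0.02480510165922646), np.float64(0.047366797393277565), np.float64(0.0005845457596578377))
((564.7655029296875, 201.44219970703125), (100.48478698730469, 240.7877655029297), 11.280020713806152)
shift cm [ 0.59 -0.3   3.02] turn [0.    0.    0.084]
```

Request:
move_arm:
  series:
    - [[0.6,-0.3,0],[0,0,0.078],100]
    - [[0.6,-0.3,4],[0,0,0.078],100]
    - [[0.6,-0.3,8],[0,0,0.078],100]
    - [[0.6,-0.3,11],[0,0,0.078],100]
    - [[0.6,-0.3,13],[0,0,0.078],100]
    - [[0.6,-0.3,14.3],[0,0,0.078],100]
    - [[0.6,-0.3,14.3],[0,0,0.078],100]

```text
clock: 2.85
position: [0.5757, 0.1262, 0.0052]
tool_rot: [-3.142, 0.003, 0.193]
force: [0.4, 0.1, 0.3]
grip_width: 0.0854
finger_force: 0.0
```

Run:
```python
from h import *
st=bot.observe(); print({k:np.round(st[k],4) for k in['clock','position','tool_rot','force','qpos']})
p,d=bot.grab_frame('wrist'); save('w2',p[60:]); P=cloud(d,cam('wrist',st))
for r in bot.trace('wrist','c_cell'):
    Q=P[r['mask']]; Q=Q[Q[:,2]>.029]
    if len(Q)>200: print(len(Q),cyl(Q,.013,.19))
```

```text
{'clock': np.float64(2.85), 'position': array([0.5757, 0.1262, 0.0052]), 'tool_rot': array([-3.1416e+00,  3.0000e-03,  1.9310e-01]), 'force': array([0.3671, 0.1149, 0.298 ]), 'qpos': array([-0.6408,  0.8607,  0.4844,  1.8436, -0.6663,  0.6088, -1.114 ])}
6548 (np.float64(0.19701011665294685), array([0.57631515, 0.12705793]), np.float64(0.024699657263945806), np.float64(0.04767912385893665), np.float64(0.0006089111716236559))
```

View pics/w2.png

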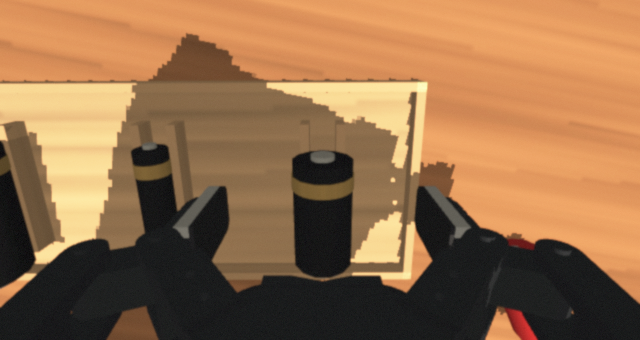

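The C cell, at (322,213) in this crop, sits centred between the open pads, with its nub facing away from the robot. I'll close on it.

Request:
move_arm:
  series:
    - [[0,0,-0.1],[0,0,0],20]
    - [[0,0,-0.1],[0,0,0],20]
    - [[0,0,-0.1],[0,0,0],20]
    - [[0,0,-0.1],[0,0,0],20]
    - [[0,0,-0.1],[0,0,0],20]
    - [[0,0,-0.1],[0,0,0],20]
    - [[0,0,-0.1],[0,0,0],20]
    - [[0,0,-0.1],[0,0,0],20]
  squeeze: 70

```text
clock: 3.62
position: [0.5772, 0.1264, 0.0089]
tool_rot: [3.141, -0.001, 0.191]
force: [-1.3, -1.4, 8.4]
grip_width: 0.024
finger_force: 68.2
```

Request:
move_arm:
  series:
    - [[0,0,-1],[0,0,0],20]
    - [[0,0,-4],[0,0,0],20]
    - [[0,0,-8],[0,0,0],20]
    - [[0,0,-11],[0,0,0],20]
    - [[0,0,-13],[0,0,0],20]
    - [[0,0,-13],[0,0,0],20]

```text
clock: 4.12
position: [0.5784, 0.1269, 0.1429]
tool_rot: [-3.141, -0.005, 0.191]
force: [0.0, 0.2, 0.0]
grip_width: 0.0241
finger_force: 69.0
```

Run:
```python
from h import *
st=bot.observe(); print({k:np.round(st[k],4) for k in['clock','position','tool_rot','force','grip_width','finger_force']})
p,d=bot.grab_frame('wrist'); save('w3',p); P=cloud(d,cam('wrist',st)); np.save('w3.npy',P)
r0=Ro.from_euler('xyz',st['tool_rot'])
for r in bot.trace('wrist','c_cell')[:2]:
    Q=r0.inv().apply(P[r['mask']]-st['position']); Q=Q[~np.isnan(Q[:,0])]
    print(r['conf'],r['bbox'],len(Q),np.round(np.percentile(Q,[2,25,50,75,98],axis=0),4).tolist())
```

```text
{'clock': np.float64(4.1167), 'position': array([0.5784, 0.1269, 0.1429]), 'tool_rot': array([-3.1407, -0.0054,  0.1906]), 'force': array([0.0112, 0.2218, 0.0426]), 'grip_width': np.float64(0.0241), 'finger_force': np.float64(69.0416)}
0.85 [286.9, 311.6, 329.9, 342.4] 455 [[-0.1529, -0.0378, 0.1162], [-0.1463, -0.0306, 0.1185], [-0.1403, -0.0239, 0.12], [-0.1357, -0.0102, 0.1227], [-0.1283, 0.0076, 0.1307]]
0.73 [291.9, 211.8, 350.8, 336.4] 6709 [[-0.0241, -0.0128, -0.0293], [-0.01, -0.0068, -0.0282], [0.0041, -0.0013, -0.0267], [0.0171, 0.0046, -0.0238], [0.0246, 0.0106, -0.0104]]
```

View pics/w3.png

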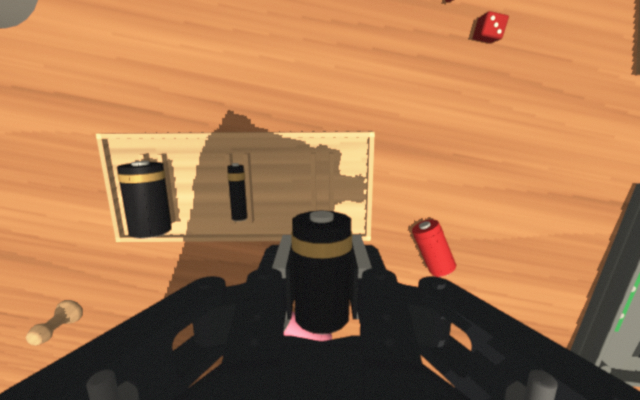

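The C cell at (322,270) is held level, nub ahead, and its tray place is empty. I'll move to look at the bay.

Run:
```python
from h import *
st=bot.observe(); go([.50,-.25,.23],.06)
P=np.load('w3.npy'); r0=Ro.from_euler('xyz',st['tool_rot']); Q=r0.inv().apply((P[212:337,292:351].reshape(-1,3))-st['position'])
Q=Q[~np.isnan(Q[:,0])]; Q=Q[(abs(Q[:,1])<.0115)&(abs(Q[:,0])<.028)&(Q[:,2]<-.018)&(Q[:,2]>-.035)]
Q[:,2]*=-1; print(cyl(Q,.013,0)); 
for lo,hi in[(-.02,-.008),(-.008,.008),(.008,.02)]:
    s=Q[(Q[:,0]>lo)&(Q[:,0]<hi)]; print(cyl(s,.013,0)[2], np.percentile(s[:,2],95))
# bay from the top camera
P=cloud(np.load('top.npy'),cam('top'))
for lo,hi in[(.022,.034)]:
    m=(P[...,2]>lo)&(P[...,2]<hi)&(P[...,0]>.4)&(P[...,0]<.66)&(P[...,1]<-.13)&(P[...,1]>-.4)
    k=m.astype(np.uint8); n,l,s,c=cv2.connectedComponentsWithStats(k)
    for i in range(1,n):
        if s[i,4]>30:
            print(s[i],cv2.minAreaRect((P[l==i][:,:2]*1000).astype(np.float32)))
```

```text
shift cm [-14.69  35.55  -9.12] turn [-0.001 -0.001  0.131]
(np.float64(-0.003739616672681136), array([ 0.00176983, -0.00062776]), np.float64(0.01926143519975748), np.float64(0.04918324679165012), np.float64(0.0009109819904536322))
0.019239872391441374 0.032678264592936976
0.019319638812642915 0.032760249581920295
0.01962032464589013 0.03308851825905812
[387 153  84  92 937] ((542.9989013671875, -246.98065185546875), (200.53268432617188, 161.75340270996094), 3.5760395526885986)
[478 253  18   4  39] ((403.111572265625, -362.19757080078125), (5.689829349517822, 38.34115219116211), 0.039430681616067886)
```

Request:
move_arm:
  series:
    - [[-2,4,-3],[0,0,0.131],20]
    - [[-3,8,-6],[0,0,0.131],20]
    - [[-5,12,-9],[0,0,0.131],20]
    - [[-6.5,16,-9],[0,0,0.131],20]
    - [[-8,20,-9],[0,0,0.131],20]
    - [[-10,24,-9],[0,0,0.131],20]
    - [[-11.5,28,-9],[0,0,0.131],20]
    - [[-13,32,-9],[0,0,0.131],20]
    - [[-14.7,35.5,-9],[0,0,0.131],20]
    - [[-14.7,35.5,-9],[0,0,0.131],20]
    - [[-14.7,35.5,-9],[0,0,0.131],20]
    - [[-14.7,35.5,-9],[0,0,0.131],20]
    - [[-14.7,35.5,-9],[0,0,0.131],20]

```text
clock: 5.3
position: [0.4995, -0.2493, 0.2275]
tool_rot: [-3.141, 0.001, 0.06]
force: [0.5, 0.1, -0.8]
grip_width: 0.0241
finger_force: 69.1
```

Run:
```python
from h import *
st=bot.observe(); print({k:np.round(st[k],4) for k in['clock','position','tool_rot','force','qpos']})
p,d=bot.grab_frame('wrist'); save('w4',p); P=cloud(d,cam('wrist',st)); np.save('w4.npy',P)
r0=Ro.from_euler('xyz',st['tool_rot']); Q=r0.inv().apply(P.reshape(-1,3)-st['position'])
Q=Q[~np.isnan(Q[:,0])]; Q=Q[(abs(Q[:,1])<.0105)&(abs(Q[:,0])<.035)&(Q[:,2]<-.015)&(Q[:,2]>-.04)]
Q[:,2]*=-1; print(cyl(Q,.013,0), np.percentile(Q[:,0],[.5,2,98,99.5]))
for r in bot.trace('wrist','spring_plate')[:2]: 
    Q=P[r['mask']];print(r['conf'],r['bbox'],np.nanmedian(Q,0))
```

```text
{'clock': np.float64(5.3), 'position': array([ 0.4995, -0.2493,  0.2275]), 'tool_rot': array([-3.1408e+00,  1.4000e-03,  5.9600e-02]), 'force': array([ 0.5026,  0.0551, -0.7589]), 'qpos': array([-0.1714,  0.5304,  0.7631,  1.8088, -0.4345,  0.9796, -0.7391])}
(np.float64(-0.0031491236874492154), array([ 0.00018977, -0.00109823]), np.float64(0.015529376563752464), np.float64(0.04918582133734278), np.float64(0.0009279569707025026)) [-0.02482092 -0.02378755  0.0242399   0.02492566]
0.81 [309.7, 137.1, 333.6, 176.3] [ 0.52845334 -0.2445784   0.05077914]
```

View pics/w4.png

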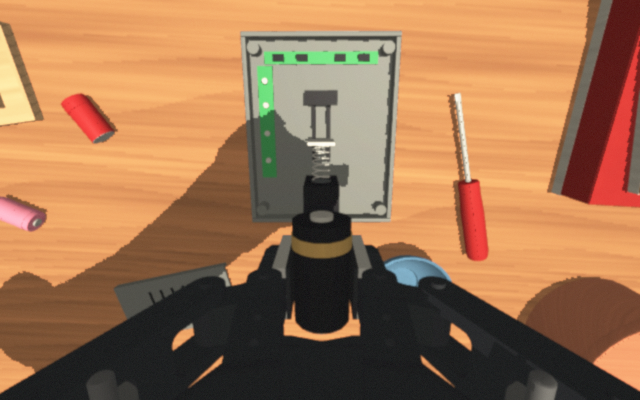

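The picture shows the lip at (320,98), the rails below it, the plate at (320,143) with the spring below it, and the block at (321,190). I'll measure these from depth.

Run:
```python
from h import *
P=np.load('w4.npy'); yaw=.0624; c,s=np.cos(yaw),np.sin(yaw)
def rep(n,rows,cols,lo,hi,P=P):
    Q=P[rows[0]:rows[1],cols[0]:cols[1]].reshape(-1,3); Q=Q[(Q[:,2]>lo)&(Q[:,2]<hi)]
    B=np.c_[Q[:,0]*c+Q[:,1]*s,-Q[:,0]*s+Q[:,1]*c,Q[:,2]]
    print(n,len(Q),'lo',np.percentile(B,1,axis=0).round(4),'med',np.median(B,0).round(4),'hi',np.percentile(B,99,axis=0).round(4),cv2.minAreaRect((Q[:,:2]*1000).astype(np.float32))[1:])
rep('lip',(80,115),(295,345),.046,.06)
rep('plate',(130,155),(295,345),.06,.08)
rep('block',(165,212),(295,350),.062,.08)
rep('rails',(106,138),(300,340),.017,.026)
rep('rim',(20,230),(230,410),.024,.036)
Pt=cloud(np.load('top.npy'),cam('top'))
print('top cam')
rep('lip',(170,192),(405,445),.046,.058,Pt);rep('block',(205,240),(405,455),.06,.08,Pt)
rep('plate',(190,207),(410,450),.056,.08,Pt);rep('rim',(150,250),(385,475),.024,.036,Pt)
```

```text
lip 524 lo [ 0.5567 -0.2944  0.05  ] med [ 0.5637 -0.2788  0.0517] hi [ 0.5706 -0.2633  0.0535] ((14.008607864379883, 31.29336929321289), 3.402041435241699)
plate 111 lo [ 0.5198 -0.291   0.0607] med [ 0.5216 -0.2787  0.0701] hi [ 0.5228 -0.2663  0.0718] ((3.020193338394165, 24.696094512939453), 3.7096199989318848)
block 932 lo [ 0.4544 -0.2956  0.0643] med [ 0.4679 -0.2785  0.0691] hi [ 0.4798 -0.2606  0.0708] ((26.476634979248047, 36.05243682861328), 3.531895399093628)
rails 251 lo [ 0.5238 -0.2885  0.0201] med [ 0.5408 -0.2723  0.0217] hi [ 0.5564 -0.2688  0.0233] ((32.67776107788086, 19.748157501220703), 3.1838483810424805)
rim 4117 lo [ 0.4287 -0.3581  0.0243] med [ 0.5666 -0.2765  0.0294] hi [ 0.6272 -0.1989  0.0348] ((200.30718994140625, 160.166259765625), 3.474872350692749)
top cam
lip 91 lo [ 0.555  -0.2964  0.0478] med [ 0.5622 -0.2799  0.0523] hi [ 0.5697 -0.2638  0.0554] ((14.957053184509277, 32.80005645751953), 3.4995768070220947)
block 244 lo [ 0.4484 -0.2979  0.0606] med [ 0.4627 -0.279   0.0692] hi [ 0.478  -0.2618  0.0732] ((30.110645294189453, 36.50659942626953), 3.487236261367798)
plate 34 lo [ 0.5182 -0.2931  0.0567] med [ 0.519  -0.2797  0.0681] hi [ 0.5213 -0.267   0.074 ] ((3.1008224487304688, 26.557167053222656), 3.649627208709717)
rim 941 lo [ 0.4265 -0.3601  0.0242] med [ 0.5188 -0.2773  0.0295] hi [ 0.6261 -0.2001  0.0351] ((200.53268432617188, 161.75340270996094), 3.5760395526885986)
```

```bash
cat >> h.py <<'E'
def bay(dx,dz,st=None):
    c,s=np.cos(.0624),np.sin(.0624); bx,by=.5395+dx,-.2797
    go([bx*c-by*s,bx*s+by*c,.0335+dz-.0163],.061,st)
def where(st):
    c,s=np.cos(.0624),np.sin(.0624); x,y,z=st['position']
    print('t',st['clock'],'cell rel seat mm',np.round(np.array([x*c+y*s-.5395,-x*s+y*c+.2797,z+.0163-.0335])*1000,1),'rot',np.round(st['tool_rot'],3),'F',np.round(st['force'],1),'grip',st['grip_width'],st['finger_force'])
E
python3 - <<'E'
from h import *
st=bot.observe(); where(st); bay(.012,.09,st); bay(.012,.036,st)
E
```

```text
t 5.4 cell rel seat mm [-56.    0.5 210.6] rot [-3.141e+00  1.000e-03  6.100e-02] F [-0.3 -0.2 -0.4] grip 0.02406525811185918 69.13586854934692
shift cm [ 6.81  0.05 12.05] turn [-0.001  0.001  0.   ]
shift cm [ 6.81  0.05 17.45] turn [-0.001  0.001  0.   ]
```

Request:
move_arm:
  series:
    - [[3,0.05,2],[0,0,0],20]
    - [[6,0.05,4],[0,0,0],20]
    - [[6.8,0.05,7],[0,0,0],20]
    - [[6.8,0.05,10],[0,0,0],20]
    - [[6.8,0.05,12],[0,0,0],20]
    - [[6.8,0.05,13],[0,0,0],20]
    - [[6.8,0.05,14],[0,0,0],20]
    - [[6.8,0.05,14],[0,0,0],20]
    - [[6.8,0.05,14],[0,0,0],20]

```text
clock: 6.15
position: [0.568, -0.2461, 0.089]
tool_rot: [3.141, -0.001, 0.06]
force: [0.1, -0.2, -0.1]
grip_width: 0.0238
finger_force: 69.2
```

Run:
```python
from h import *
bot.grab_frame('top'); bot.grab_frame('top')
st=bot.observe(); where(st); bay(.012,.036,st);bay(-.015,.036,st)
```

```text
t 6.25 cell rel seat mm [12.3 -1.7 72.4] rot [ 3.141e+00 -2.000e-03  6.000e-02] F [ 0.1 -0.9 -0.5] grip 0.023967475289447607 69.1522765159607
shift cm [-0.04 -0.17  3.64] turn [ 0.001 -0.002 -0.001]
shift cm [-2.74 -0.16  3.63] turn [ 0.001 -0.002 -0.001]
```

Run:
```python
from h import *
for i in range(6):
    st=bot.observe(); where(st); p,d=bot.grab_frame('wrist')
P=cloud(d,cam('wrist',st)); r0=Ro.from_euler('xyz',st['tool_rot']); T=r0.inv().apply(P.reshape(-1,3)-st['position']).reshape(P.shape)
h=P[...,2]
for n,m in [('lip',(h>.046)&(h<.058)&(T[...,0]>-.0)&(T[...,0]<.05)&(abs(T[...,1])<.03)),('cell',(abs(T[...,1])<.0125)&(abs(T[...,0])<.03)&(T[...,2]<-.01)&(T[...,2]>-.035))]:
    Q=T[m]; print(n,len(Q),np.percentile(Q,[1,50,99],axis=0).round(4).tolist())
save('w5',p)
```

```text
t 6.25 cell rel seat mm [12.3 -1.7 72.4] rot [ 3.141e+00 -2.000e-03  6.000e-02] F [ 0.1 -0.9 -0.5] grip 0.023967475289447607 69.1522765159607
t 6.3 cell rel seat mm [12.3 -1.7 72.3] rot [ 3.141e+00 -2.000e-03  6.000e-02] F [ 0.2 -0.2 -1. ] grip 0.024067437067976583 69.15277361869812
t 6.35 cell rel seat mm [12.2 -1.6 72.2] rot [ 3.141e+00 -2.000e-03  6.000e-02] F [ 0.5 -0.5 -0.4] grip 0.024492166401146365 69.15264129638672
t 6.4 cell rel seat mm [12.1 -1.6 72. ] rot [ 3.141e+00 -1.000e-03  6.000e-02] F [ 0.2  0.1 -0.7] grip 0.02387064169593685 69.15246605873108
t 6.45 cell rel seat mm [12.  -1.6 71.8] rot [ 3.141e+00 -1.000e-03  6.000e-02] F [-0.1 -0.  -0.3] grip 0.023938964214434845 69.15235877037048
t 6.5 cell rel seat mm [11.9 -1.5 71.6] rot [ 3.141e+00 -1.000e-03  6.000e-02] F [ 0.6  0.4 -0.5] grip 0.02393620909223788 69.15292382240295
lip 1012 [[0.0073, -0.0187, 0.0358], [0.0149, -0.0036, 0.0373], [0.0195, 0.0126, 0.0423]]
cell 6690 [[-0.0244, -0.0123, -0.0313], [0.004, -0.0004, -0.0269], [0.0248, 0.0114, -0.0127]]
```

View pics/w5.png

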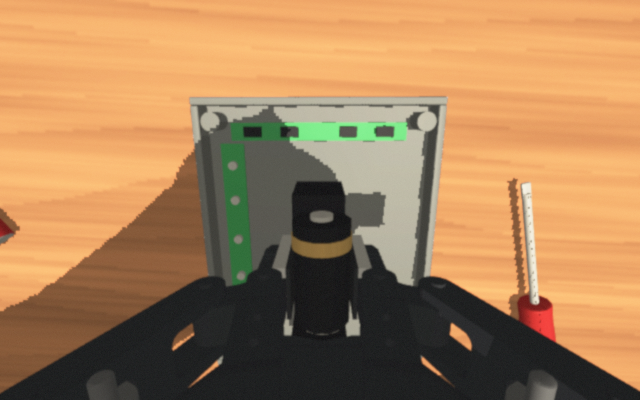

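The cell, at (322,270), is in line over the lip at (318,188) to within about 1.5 mm. I'll lower to just above lip height in front of the plate.

Request:
move_arm:
  series:
    - [[0,-0.15,0.7],[0,0,0],20]
    - [[0,-0.15,1.4],[0,0,0],20]
    - [[0,-0.15,2.1],[0,0,0],20]
    - [[0,-0.15,2.7],[0,0,0],20]
    - [[0,-0.15,3.1],[0,0,0],20]
    - [[0,-0.15,3.3],[0,0,0],20]
    - [[0,-0.15,3.3],[0,0,0],20]
    - [[0,-0.15,3.3],[0,0,0],20]
    - [[0,-0.15,3.3],[0,0,0],20]
    - [[0,-0.15,3.3],[0,0,0],20]

```text
clock: 7.38
position: [0.5677, -0.2449, 0.0556]
tool_rot: [3.141, -0.0, 0.06]
force: [0.2, -0.6, -1.0]
grip_width: 0.0244
finger_force: 69.2
```

Run:
```python
from h import *
st=bot.observe(); where(st); bay(-.015,.036,st)
```

```text
t 7.3833 cell rel seat mm [11.8 -0.1 38.4] rot [ 3.141 -0.     0.06 ] F [ 0.2 -0.6 -1. ] grip 0.02440692464651567 69.15265560150146
shift cm [-2.68 -0.    0.24] turn [ 0.    -0.    -0.001]
```

Request:
move_arm:
  series:
    - [[0,0,0.2],[0,0,0],20]
    - [[0,0,0.2],[0,0,0],20]
    - [[-0.4,0,0.2],[0,0,0],20]
    - [[-0.8,0,0.2],[0,0,0],20]
    - [[-1.2,0,0.2],[0,0,0],20]
    - [[-1.6,0,0.2],[0,0,0],20]
    - [[-2.0,0,0.2],[0,0,0],20]
    - [[-2.4,0,0.2],[0,0,0],20]
    - [[-2.7,0,0.2],[0,0,0],20]
    - [[-2.7,0,0.2],[0,0,0],20]
    - [[-2.7,0,0.2],[0,0,0],20]
    - [[-2.7,0,0.2],[0,0,0],20]

```text
clock: 8.38
position: [0.541, -0.2463, 0.0535]
tool_rot: [3.141, -0.001, 0.06]
force: [6.3, 0.5, -2.4]
grip_width: 0.024
finger_force: 69.0
```

Run:
```python
from h import *
st=bot.observe(); where(st); bay(-.015,.001,st)
p,d=bot.grab_frame('wrist'); P=cloud(d,cam('wrist',st)); r0=Ro.from_euler('xyz',st['tool_rot']); T=r0.inv().apply(P.reshape(-1,3)-st['position']).reshape(P.shape)
h=P[...,2]
for n,m in [('lip',(h>.046)&(h<.058)&(T[...,0]>.02)&(T[...,0]<.06)&(abs(T[...,1])<.03)),('cell',(abs(T[...,1])<.0125)&(abs(T[...,0])<.035)&(T[...,2]<-.01)&(T[...,2]>-.035))]:
    Q=T[m]; print(n,len(Q),np.percentile(Q,[1,50,99],axis=0).round(4).tolist())
p,d=bot.grab_frame('side'); save('s6',cv2.resize(p[270:380,340:500],(800,550),interpolation=cv2.INTER_CUBIC))
```

```text
t 8.3833 cell rel seat mm [-14.9   0.1  36.3] rot [ 3.141e+00 -1.000e-03  6.000e-02] F [ 6.3  0.5 -2.4] grip 0.024049643853042348 68.95734071731567
shift cm [-0.01  0.01  3.53] turn [ 0.    -0.001 -0.001]
lip 2114 [[0.0323, -0.0172, 0.0003], [0.0396, -0.0017, 0.0019], [0.0462, 0.0142, 0.0061]]
cell 6680 [[-0.0243, -0.0122, -0.0316], [0.0042, -0.0004, -0.0269], [0.0248, 0.0115, -0.0127]]
```

View pics/s6.png

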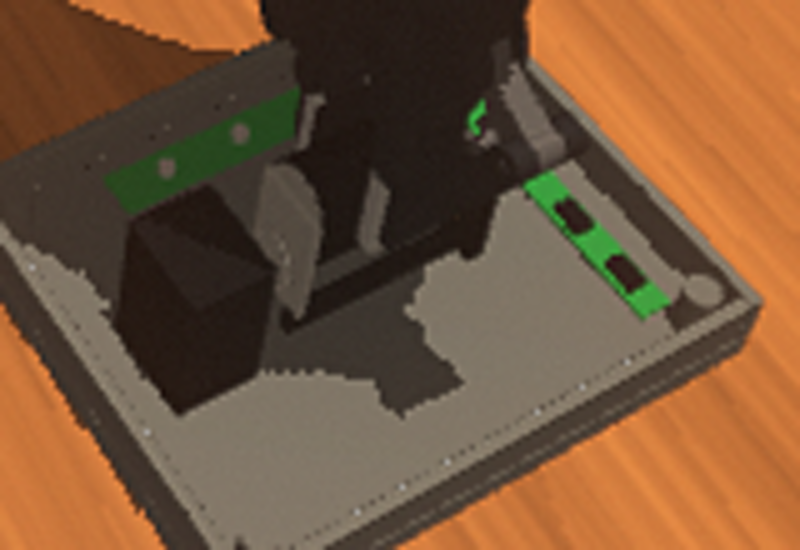

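The cell is pressed on the plate at (290,235), and the force of 6.3 N matches about 23 mm of spring travel. The nub clears the lip by about 7 mm, so I'll lower straight down.

Request:
move_arm:
  series:
    - [[0,0,0.4],[0,0,0],20]
    - [[0,0,0.8],[0,0,0],20]
    - [[0,0,1.2],[0,0,0],20]
    - [[0,0,1.6],[0,0,0],20]
    - [[0,0,2.0],[0,0,0],20]
    - [[0,0,2.4],[0,0,0],20]
    - [[0,0,2.8],[0,0,0],20]
    - [[0,0,3.1],[0,0,0],20]
    - [[0,0,3.3],[0,0,0],20]
    - [[0,0,3.3],[0,0,0],20]
    - [[0,0,3.3],[0,0,0],20]
    - [[0,0,3.3],[0,0,0],20]

```text
clock: 9.48
position: [0.541, -0.2465, 0.0204]
tool_rot: [3.141, -0.001, 0.06]
force: [6.0, 0.1, -4.4]
grip_width: 0.0239
finger_force: 68.9
```

Run:
```python
from h import *
st=bot.observe(); where(st); bay(-.015,.0,st); bay(-.003,.0,st)
```

```text
t 9.4833 cell rel seat mm [-14.9  -0.1   3.2] rot [ 3.141e+00 -1.000e-03  6.000e-02] F [ 6.   0.1 -4.4] grip 0.023943771745144497 68.940349817276
shift cm [-0.01 -0.01  0.32] turn [ 0.001 -0.001 -0.001]
shift cm [ 1.19 -0.01  0.32] turn [ 0.001 -0.001 -0.001]
```

Request:
move_arm:
  series:
    - [[0,0,0.1],[0,0,0],20]
    - [[0,0,0.2],[0,0,0],20]
    - [[0,0,0.3],[0,0,0],20]
    - [[0,0,0.3],[0,0,0],20]
    - [[0,0,0.3],[0,0,0],20]
    - [[0,0,0.3],[0,0,0],20]

```text
clock: 9.98
position: [0.5413, -0.2466, 0.0176]
tool_rot: [3.141, -0.001, 0.06]
force: [5.5, 0.4, -0.4]
grip_width: 0.024
finger_force: 69.2
```

Run:
```python
from h import *
st=bot.observe(); where(st); bay(-.003,.0,st)
```

```text
t 9.9833 cell rel seat mm [-14.7  -0.2   0.4] rot [ 3.141e+00 -1.000e-03  6.000e-02] F [ 5.5  0.4 -0.4] grip 0.023958814098781252 69.23754572868347
shift cm [ 1.17 -0.02  0.05] turn [ 0.001 -0.001 -0.001]
```

Request:
move_arm:
  series:
    - [[0.2,0,0],[0,0,0],20]
    - [[0.4,0,0],[0,0,0],20]
    - [[0.6,0,0],[0,0,0],20]
    - [[0.8,0,0],[0,0,0],20]
    - [[1.0,0,0],[0,0,0],20]
    - [[1.2,0,0],[0,0,0],20]
    - [[1.2,0,0],[0,0,0],20]
    - [[1.2,0,0],[0,0,0],20]

```text
clock: 10.65
position: [0.5526, -0.2457, 0.0173]
tool_rot: [3.142, 0.0, 0.06]
force: [4.3, 0.1, 1.2]
grip_width: 0.0239
finger_force: 69.3
```

Run:
```python
from h import *
st=bot.observe(); where(st)
p,d=bot.grab_frame('wrist'); P=cloud(d,cam('wrist',st)); r0=Ro.from_euler('xyz',st['tool_rot']); T=r0.inv().apply(P.reshape(-1,3)-st['position']).reshape(P.shape)
h=P[...,2]
for n,m in [('lip',(h>.049)&(h<.058)&(T[...,0]>.014)&(T[...,0]<.06)&(abs(T[...,1])<.03)),('cell',(abs(T[...,1])<.0125)&(abs(T[...,0])<.035)&(h>.035)&(h<.048))]:
    Q=T[m]; print(n,len(Q),np.percentile(Q,[1,50,99],axis=0).round(4).tolist(), np.median(h[m]),np.percentile(h[m],95))
```

```text
t 10.65 cell rel seat mm [-3.3  0.   0.1] rot [3.142 0.    0.06 ] F [4.3 0.1 1.2] grip 0.023913382045443302 69.26222562789917
lip 3345 [[0.0205, -0.0172, -0.0357], [0.028, -0.0016, -0.0343], [0.0346, 0.0142, -0.0323]] 0.05160904717220949 0.052565375923939825
cell 5983 [[-0.0257, -0.0122, -0.0303], [-0.0015, -0.0004, -0.0273], [0.0347, 0.0115, -0.0194]] 0.044540019993278626 0.046663360048076065
```

Request:
move_arm:
  series:
    - [[0.2,0,0],[0,0,0],20]
    - [[0.2,0,0],[0,0,0],20]
    - [[0.2,0,0],[0,0,0],60]
    - [[0.2,0,0],[0,0,0],60]
    - [[0.2,0,0],[0,0,0],60]
    - [[0.2,0,0],[0,0,0],60]
    - [[0.2,0,0],[0,0,0],60]
    - [[0.2,0,0],[0,0,0],60]

```text
clock: 11.37
position: [0.5545, -0.2456, 0.0173]
tool_rot: [3.142, 0.0, 0.06]
force: [-0.2, -1.0, 0.5]
grip_width: 0.0511
finger_force: 0.0
```

Run:
```python
from h import *
st=bot.observe(); where(st)
p,d=bot.grab_frame('wrist'); P=cloud(d,cam('wrist',st)); c,s=np.cos(.0624),np.sin(.0624)
B=np.stack([P[...,0]*c+P[...,1]*s-.5397,-P[...,0]*s+P[...,1]*c+.2787,P[...,2]-.0335],-1)
for n,m in [('lip',(B[...,2]>.0155)&(B[...,2]<.022)&(abs(B[...,1])<.02)&(B[...,0]>.005)),('plate',(B[...,2]>.016)&(B[...,2]<.04)&(abs(B[...,1])<.015)&(B[...,0]<-.005)&(B[...,0]>-.05)),('cell',(abs(B[...,1])<.01)&(abs(B[...,0])<.03)&(B[...,2]>.003)&(B[...,2]<.015))]:
    Q=B[m]; print(n,len(Q),(np.percentile(Q,[1,50,99],axis=0)*1000).round(1).tolist() if len(Q) else '')
save('w7',p)
```

```text
t 11.3667 cell rel seat mm [-1.4  0.   0.1] rot [3.142 0.    0.06 ] F [-0.2 -1.   0.5] grip 0.051055153236886246 0.0
lip 3307 [[17.0, -15.3, 16.0], [24.5, 0.5, 18.1], [31.2, 16.1, 19.5]]
plate 96 [[-25.6, -8.4, 16.0], [-24.8, -0.1, 16.8], [-23.9, 8.4, 18.5]]
cell 4184 [[-25.6, -9.7, 7.3], [-5.9, -0.1, 11.5], [13.6, 9.8, 14.4]]
```

View pics/w7.png

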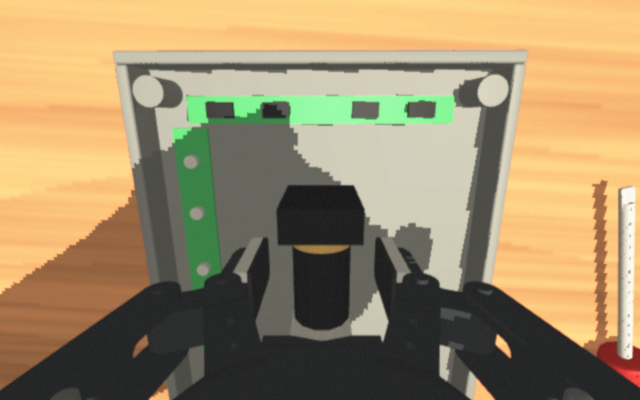

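The cell at (321,290) lies in the bay with its nub end under the lip at (321,215). The plate face is at about -25 mm, which is home, and the fingers are clear. I'll retreat upwards.

Request:
move_arm:
  series:
    - [[0,0,-1],[0,0,0],60]
    - [[0,0,-3],[0,0,0],60]
    - [[0,0,-6],[0,0,0],60]
    - [[0,0,-10],[0,0,0],60]
    - [[-3,0,-14],[0,0,0],60]
    - [[-6,0,-18],[0,0,0],60]
    - [[-6,0,-18],[0,0,0],60]
    - [[-6,0,-18],[0,0,0],60]
    - [[-6,0,-18],[0,0,0],60]

```text
clock: 12.17
position: [0.4951, -0.2489, 0.1983]
tool_rot: [-3.141, -0.002, 0.06]
force: [-0.3, 0.4, -0.7]
grip_width: 0.0509
finger_force: 0.0
```

Run:
```python
from h import *
st=bot.observe(); where(st)
p,d=bot.grab_frame('wrist'); P=cloud(d,cam('wrist',st)); c,s=np.cos(.0624),np.sin(.0624)
B=np.stack([P[...,0]*c+P[...,1]*s-.5397,-P[...,0]*s+P[...,1]*c+.2787,P[...,2]-.0335],-1)
for n,m in [('plate',(B[...,2]>.03)&(B[...,2]<.04)&(abs(B[...,1])<.015)&(B[...,0]<-.005)&(B[...,0]>-.05)),('cell',(abs(B[...,1])<.01)&(abs(B[...,0])<.03)&(B[...,2]>.003)&(B[...,2]<.015))]:
    Q=B[m]; print(n,len(Q),(np.percentile(Q,[1,50,99],axis=0)*1000).round(1).tolist() if len(Q) else '')
p,d=bot.grab_frame('side'); save('s8',cv2.resize(p[270:380,340:500],(800,550),interpolation=cv2.INTER_CUBIC))
```

```text
t 12.1667 cell rel seat mm [-60.9   0.4 181.1] rot [-3.141e+00 -2.000e-03  6.000e-02] F [-0.3  0.4 -0.7] grip 0.050948138165112934 0.0
plate 139 [[-27.9, -12.4, 30.3], [-26.1, 0.6, 36.6], [-24.9, 12.6, 38.0]]
cell 1042 [[-25.0, -9.8, 7.0], [-3.3, -0.4, 11.4], [17.0, 9.9, 14.0]]
```

View pics/s8.png

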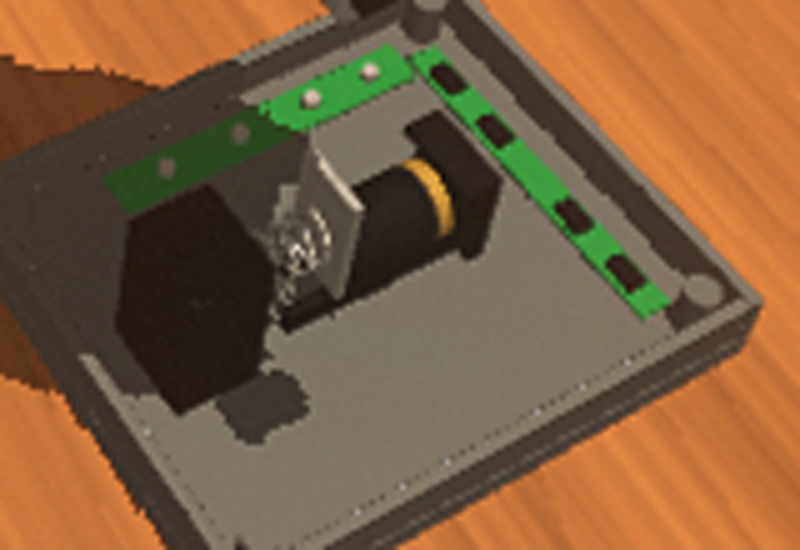

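The cell at (405,215) lies level between the plate at (335,225) and the contact under the lip at (470,190). The plate is pushed back 8 mm, which is home.

```bash
python3 -c "
from workcell import bot
print(bot.job_done())"
```

```text
the job is handed in; nothing more can be done
None
```

The C cell lies home in the timer bay, nub under the lip and spring plate pushed back about 8 mm; it is released with the arm clear, and the job was handed in at about 12 s (no verdict came back).

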